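Find the ignition module with a loose core

TASK

One of the three sealed ignition modules in the blue rack has a loose core that rattles. In the order red, yellow, white, lift each one well clear of its nest (hand's breadth), give it a few brisk shakes to and fro in the air and feel for the rattle; the two sound ones must end up back home in the nests they came from, seated and upright. Then present the rattling one: hold it upright and still about 20 cm above the middle of the orange disc, and finish there while still holding it, leaving the other things on the bench where they lie.

Things in the scene. Friction and masses are not known exactly. Their poses are not given: they have to be found in the camera images.
- module_red_center (a point): centre (half-way up) of the sealed ignition module with the red plate on top: upright aluminium box, black cap, 90 (its x) x 50 (its y) x 56 high (its z, up). Grip it by its two 90 x 56 faces (50 apart). 0.3 to 0.95 kg; they differ in weight, so that is no guide. Its centre is 36 above the table when it stands in its nest. The three differ only in the plate's colour
- module_yellow_center (a point): centre (half-way up) of the sealed ignition module with the yellow plate on top: upright aluminium box, black cap, 90 (its x) x 50 (its y) x 56 high (its z, up). Like the red one. In one of the three, another each time, a round core of 0.2 kg is loose and runs freely to and fro, 48 along the module's x and 6 along its y, knocking on the walls
- module_white_center (a point): centre (half-way up) of the sealed ignition module with the white plate on top: upright aluminium box, black cap, 90 (its x) x 50 (its y) x 56 high (its z, up). Like the red one. A quick stroke along its x throws a loose core to the leading end: a brief knock (force, moment) as it stops; then the weight lies there, a moment of 0.05 N m about the module's y that changes sign from stroke to stroke; far less if sound
- rack: blue base plate with the three nests, fixed, 130 (its x) x 420 (its y) x 8 thick; origin at the centre of its underside. Nest centres at -140, 0 and +140 along its y. Each nest is a shallow pocket: steel lips rise 8 above the plate (16 above the table) round a module, with 4 play on every side. A module stands in each nest, its x along the rack's x, in any order of colours
- disc: flat orange hand-over disc fixed on the table beyond the rack, 90 across, 3 thick, with a black dot at its centre; origin at the centre of its underside
- screwdriver: screwdriver, 180 long, lying on the robot's side of the rack, loose; not part of the job. Origin at its underside or middle
- wrench: open-ended wrench, 150 long, lying on the robot's side of the rack, loose; not part of the job. Origin at its underside or middle
- pulley: steel pulley, 60 across, 18 high, beside the orange disc, loose; not part of the job. Origin at its underside or middle
- spark_plug: spark plug standing upright, 21 across, 52 high, beside the orange disc, loose; not part of the job. Origin at its underside or middle
- grease_tin: green tin, 66 across, 75 high, to the right of the rack, loose; not part of the job. Origin at its underside or middle
- screw_tray: red divided tray, 130 x 90 x 30, to the left of the rack, loose; not part of the job. Origin at its underside or middle
- stud_cup: dark steel cup, 64 across the rim, 60 high, to the right, loose; not part of the job. Origin at its underside or middle

How it is judged:
On the way, in this order (a step that is already met when the one before it is completed fails the run):
1. the red module is lifted clear of its nest (centre above 90 mm) and stops or reverses there (under 0.10 m/s, 0.8 rad/s) (height (world z) of module_red_center above 0.09 m and linear speed of module_red below 0.1 m/s and angular speed of module_red below 0.8 rad/s).
2. the red module is shaken in the air (over 0.15 m/s or 1.2 rad/s) (height (world z) of module_red_center above 0.09 m and (linear speed of module_red above 0.15 m/s or angular speed of module_red above 1.2 rad/s)).
3. the red module stops or reverses in the air again (all of step 1).
4. the yellow module is lifted clear of its nest (centre above 90 mm) and stops or reverses there (under 0.10 m/s, 0.8 rad/s) (height (world z) of module_yellow_center above 0.09 m and linear speed of module_yellow below 0.1 m/s and angular speed of module_yellow below 0.8 rad/s).
5. the yellow module is shaken in the air (over 0.15 m/s or 1.2 rad/s) (height (world z) of module_yellow_center above 0.09 m and (linear speed of module_yellow above 0.15 m/s or angular speed of module_yellow above 1.2 rad/s)).
6. the yellow module stops or reverses in the air again (all of step 4).
7. the white module is lifted clear of its nest (centre above 90 mm) and stops or reverses there (under 0.10 m/s, 0.8 rad/s) (height (world z) of module_white_center above 0.09 m and linear speed of module_white below 0.1 m/s and angular speed of module_white below 0.8 rad/s).
8. the white module is shaken in the air (over 0.15 m/s or 1.2 rad/s) (height (world z) of module_white_center above 0.09 m and (linear speed of module_white above 0.15 m/s or angular speed of module_white above 1.2 rad/s)).
9. the white module stops or reverses in the air again (all of step 7).
At the end, for the whole second after the job is handed in: The rattling module (its core lies on the inner floor, part _c0) is gripped (over 2 N), upright within 0.2 rad, slower than 0.05 m/s, its centre 140 to 300 mm above the table and within 40 mm of the disc's centre seen from above; the other two stand in their first nests (within 12 mm and 0.08 rad) (((contact force between module_red_c0 and anything else above 0.25 N and contact force between the fingers and module_red above 2 N and height (world z) of module_red_center between 0.14 and 0.3 m and horizontal distance between module_red_center and disc below 0.04 m and angle between module_red_center's own z axis and vertical below 0.2 rad and linear speed of module_red below 0.05 m/s and distance of each of module_yellow_center, module_white_center from where it was at the start of the episode below 0.012 m and angle between each of module_yellow_center, module_white_center's own z axis and vertical below 0.08 rad) or (contact force between module_yellow_c0 and anything else above 0.25 N and contact force between the fingers and module_yellow above 2 N and height (world z) of module_yellow_center between 0.14 and 0.3 m and horizontal distance between module_yellow_center and disc below 0.04 m and angle between module_yellow_center's own z axis and vertical below 0.2 rad and linear speed of module_yellow below 0.05 m/s and distance of each of module_red_center, module_white_center from where it was at the start of the episode below 0.012 m and angle between each of module_red_center, module_white_center's own z axis and vertical below 0.08 rad) or (contact force between module_white_c0 and anything else above 0.25 N and contact force between the fingers and module_white above 2 N and height (world z) of module_white_center between 0.14 and 0.3 m and horizontal distance between module_white_center and disc below 0.04 m and angle between module_white_center's own z axis and vertical below 0.2 rad and linear speed of module_white below 0.05 m/s and distance of each of module_red_center, module_yellow_center from where it was at the start of the episode below 0.012 m and angle between each of module_red_center, module_yellow_center's own z axis and vertical below 0.08 rad))); the arm keeps its last pose, push and grip.
It fails at once if a bystander (tool, pulley, spark plug, tin, tray or cup) is pushed more than 30 mm (distance of any of screwdriver, wrench, pulley, spark_plug, grease_tin, screw_tray, stud_cup from where it was at the start of the episode above 0.03 m).
It fails at once if the spark plug, the tin or the cup is knocked over (angle between any of spark_plug, grease_tin, stud_cup's own z axis and vertical above 0.6 rad).
It also fails if it takes over 72 s, if anything falls off the work surface, if the arm or the gripper's body presses on something with over 40 N, if the wrist force passes 120 N, or if a joint passes its speed limit or range.

ROBOT

A 6-joint arm with a two-finger parallel gripper is mounted at the origin on the work surface. World frame = base frame: x ahead of the robot, y to its left, z up, the work surface at z = 0. Lengths are in m, angles in rad, forces in N, time in s.
With the tool pointing down it reaches from about 0.375 to 0.9 m from the base axis. Payload 3.1 kg.
Tool frame: the origin (TCP) lies between the finger pads; the fingertips stand 17 mm ahead of it and the grasp point (between the pads) lies 2 mm behind it (robot.nose_length is the distance from the TCP to the fingertips, in m); z points along the fingers, y is the line along which they close (so a half turn about z gives the same grasp; the last joint's range is limited). The gripper opens to 87 mm and grips with 3 to 60 N. Pads are 19 mm wide; open, the fingers measure 117 mm over their backs; the gripper's body (75 mm by 190 mm) begins 51 mm behind the grasp point.
Start: joints at [1.03, 0.527, 1.433, -0, 1.181, -0.178], TCP at [0.221, 0.585, 0.202] pointing down, gripper open.
Joint ranges: [-3.08, 3.08], [-0.75, 2.2], [0.22, 2.44], [-1.43, 4.57], [0, 2.65], [-2.85, 2.85]. Speed limits (rad/s): [2.79, 2.79, 3.14, 3.14, 3.14, 3.14].

INTERFACE

Orientations are given as a unit quaternion [x, y, z, w].
In Python, from rig import robot, cams gives the robot as it stands.
- The arm moves only by the shell command python3 -m pendant 'ROWS' [FORCE]. ROWS is JSON, a list of rows, each an object with "jaw": the opening, from 0 (shut) to 1 (fully open); "linear": the shift along the tool's x, y, z in cm, a list of three; "twist": the turn about the tool's z in degrees. A call has 1 to 12 rows; each row shifts and turns the commanded pose from where the row before left it, along the tool's axes as they then stand; what a row does not reach is not made up. A row lasts 1/12 s, in which the tool goes at most 41.7 mm and 7.16 degrees, less where a joint would pass 70% of its speed; a pose out of reach is approached as far as the arm can. A call is refused whole if a number of a shift passes 4.17 or a number of a turn 7.16, either way. A call with a gripper value outside its range is refused whole. The fingers move at their own pace and stop on an object; FORCE is the grip in N (left out, the last holds). Time passes only in rows, so rows that do not move let the fingers close. It gives the time, the measured TCP pose, the force, the opening and the grip force at its end, in the units of the state.
- robot.get_obs(): the state, without advancing time (a new reading comes with each control period).
- cams.camera(name): name is "side" or "top" or "wrist"; returns a dict with "color" (420x560x3 uint8, blue, green, red), "depth" (420x560 float32, m along the optical axis (not along the pixel's ray), 0 where there is no reading), "fov_y" (degrees; the focal length in pixels is half the picture's height over the tangent of half this angle, whatever the lens; pixels are square), "cx", "cy" (the principal point, pixels), "view" (4x4, takes a point from world to camera coordinates). Camera axes: x right, y down, z forward; pixel columns grow to the right and rows downward; lengths in m; the calibration is good to about 2 mm. A picture is of the moment at which its call begins.
- robot.hand_in(): hands the job in; it is judged then, once.
The state is a dict: "time": time; "q": joint angles; "joint_velocities": joint speeds; "joint_torque": joint torques, N m; "position": TCP position; "tool_rot": TCP orientation; "ft_force": force on the tool from outside, world axes, zero at the start; "moment": the same for the moment, N m; "grip_width": finger opening in m; "grip_force": force on a finger pad.
Only numpy, scipy, OpenCV 4.12 (cv2) and the standard library are available. Lean on these libraries where they do the work, as an engineer would, in place of code of your own. Each camera call takes 0.05 s, during which the arm holds its last target. There are 200 camera calls.

## Working session

There is one attempt and no reset: what is moved stays moved. The work goes in short steps, Python scripts to look and compute and a shell command to move; the robot and the scene stay as the last step left them, time stands still between calls to the robot, and variables do not carry over. Pictures are saved under pics/ and viewed, at most 10 in all, crops included, and the job is handed in when it is done.

```bash
ls; mkdir -p pics; cat > h.py <<'E'
import numpy as np, cv2
from rig import robot, cams
def K(c):
    f=c["color"].shape[0]/2/np.tan(np.radians(c["fov_y"])/2); return f,c["cx"],c["cy"]
def ray(c,u,v):
    f,cx,cy=K(c); V=np.array(c["view"]); R,t=V[:3,:3],V[:3,3]
    return -R.T@t, R.T@np.array([(u-cx)/f,(v-cy)/f,1.])
def onplane(c,u,v,z):
    o,d=ray(c,u,v); return o+d*(z-o[2])/d[2]
def cloud(c):
    f,cx,cy=K(c); D=c["depth"]; v,u=np.mgrid[:D.shape[0],:D.shape[1]]
    V=np.array(c["view"]); P=np.stack([(u-cx)/f*D,(v-cy)/f*D,D],-1)
    return (P-V[:3,3])@V[:3,:3]
E
python3 - <<'E'
from h import *
import pickle
for n in ("top","side"):
    c=cams.camera(n); cv2.imwrite(f"pics/{n}0.png",c["color"]); pickle.dump(c,open(n+"0.pkl","wb"))
    print(n,c["fov_y"],ray(c,c["cx"],c["cy"]))
print(robot.get_obs())
E
```

```text
pics
top 55.83523048537231 (array([0.28725712, 0.01250632, 1.0015901 ]), array([ 0.21143826,  0.00739732, -0.97736336]))
side 44.381000280283544 (array([-0.05363357, -0.76929835,  1.20237399]), array([ 0.36597919,  0.52536797, -0.76814565]))
{'time': 0.1, 'q': array([ 1.03051609e+00,  5.28384581e-01,  1.43380732e+00,  1.46317854e-05,
        1.18139307e+00, -1.78520163e-01]), 'joint_velocities': array([-0.00055337, -0.00201776, -0.00148641,  0.00061761, -0.00058524,
       -0.00015213]), 'joint_torque': array([-4.78452184e-04, -4.40987992e+01, -1.77150750e+01,  6.35218760e-02,
        5.33953006e-02, -5.06982838e-05]), 'position': array([0.22080687, 0.58393152, 0.20145199]), 'tool_rot': array([ 1.79897970e-01,  9.83684771e-01, -9.30129335e-04, -3.56693725e-04]), 'ft_force': array([0.09762021, 0.75567587, 0.60259894]), 'moment': array([0.01760495, 0.04280142, 0.01562629]), 'grip_force': 0.0, 'grip_width': 0.08737406129281222}
```

View pics/top0.png

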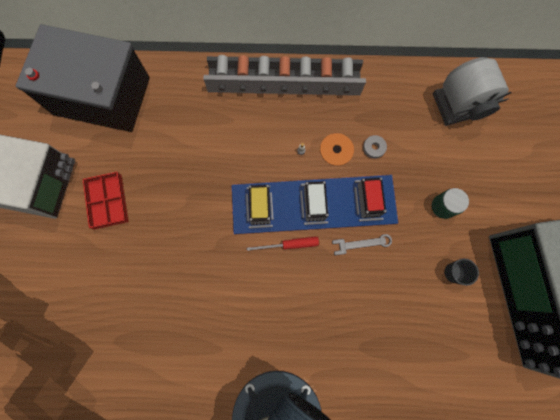

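View pics/side0.png

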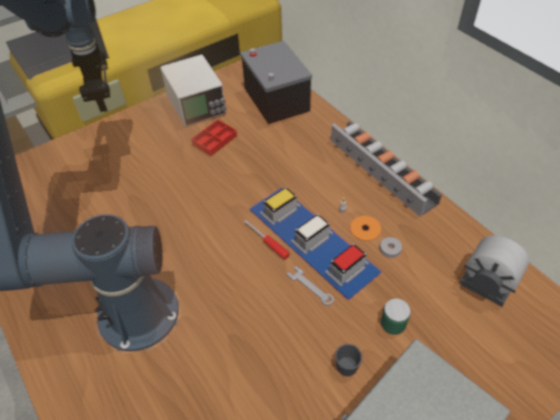

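The top view shows yellow at (260,204), white at (316,200) and red at (374,197) on the blue rack centred near (315,204), with the disc at (337,149). The side view shows the same parts. Next I'll triangulate.

```bash
cat > m.py <<'E'
from h import *
import pickle
T,S=[pickle.load(open(n+"0.pkl","rb")) for n in ("top","side")]
def blob(c,lo,hi,box,smin=120,vmin=60):
    h=cv2.cvtColor(c["color"],cv2.COLOR_BGR2HSV); m=cv2.inRange(h,np.array([lo,smin,vmin]),np.array([hi,255 if smin else 60,255]))
    k=np.zeros_like(m); x0,y0,x1,y1=box; k[y0:y1,x0:x1]=m[y0:y1,x0:x1]
    ct=max(cv2.findContours(k,0,2)[0],key=cv2.contourArea)
    k[:]=0; cv2.drawContours(k,[ct],-1,255,-1); M=cv2.moments(k,True); return (M["m10"]/M["m00"],M["m01"]/M["m00"]),ct
def tri(a,b):
    o1,d1=ray(T,*a);o2,d2=ray(S,*b); A=np.stack([d1,-d2],1); s=np.linalg.lstsq(A,o2-o1,rcond=None)[0]
    p,q=o1+s[0]*d1,o2+s[1]*d2; return (p+q)/2,np.linalg.norm(p-q)
np.set_printoptions(precision=4,suppress=True)
I={"red":((0,8,(355,170,395,225)),(0,8,(325,235,372,285))),
"yellow":((22,35,(240,180,280,225)),(22,35,(255,180,302,215))),
"white":((0,179,(300,175,330,222),0,140),(0,179,(293,213,332,240),0,140)),
"disc":((8,15,(318,130,356,168),190,150),(8,15,(348,212,384,242),190,150))}
for n,(a,b) in I.items():
    pa,ca=blob(T,*a); pb,cb=blob(S,*b); r=cv2.minAreaRect(ca)
    print(n,np.round(pa,1),np.round(pb,1),cv2.contourArea(ca),cv2.contourArea(cb),*tri(pa,pb))
    if n!="disc":
        q=np.array([onplane(T,*p,.064)[:2] for p in cv2.boxPoints(r)]);print("  rect",q.mean(0),np.degrees(np.arctan2(*(q[1]-q[0])[::-1]))%90,np.linalg.norm(q[1]-q[0]),np.linalg.norm(q[2]-q[1]))
for c,nm in((T,"T"),(S,"S")):
    _,ct=blob(c,100,125,(225,165,405,240) if nm=="T" else (240,180,390,300),120,40)
    q=cv2.boxPoints(cv2.minAreaRect(np.array([onplane(c,*p,.008)[:2]*1000 for p in ct[:,0].astype(float)],np.float32)))/1000
    print("rack",nm,q.mean(0),q.tolist(), np.degrees(np.arctan2(*(q[1]-q[0])[::-1]))%90)
P=cloud(T)
for n,(u,v) in dict(red=(374,197),yel=(260,204),whi=(316,200),disc=(330,152),rack=(288,205)).items(): print(n,P[v,u],np.median(P[v-2:v+3,u-2:u+3,2]))
E
python3 m.py
```

```text
red [373.8 195.1] [348.6 257.6] 478.5 357.0 [ 0.5223 -0.2258  0.0601] 0.0020667649116313316
  rect [ 0.5209 -0.2244] 8.661449283992866 0.04227165839187054 0.07908909588146093
yellow [258.9 202.1] [279.6 198.6] 481.0 254.5 [0.4976 0.0544 0.0601] 0.000644633891043869
  rect [0.4958 0.0553] 1.3178338575108768 0.04156450310676842 0.07699085982551247
white [316.5 198.6] [312.  226.3] 418.0 298.0 [ 0.5089 -0.0855  0.0628] 0.0006218335422269859
  rect [ 0.5086 -0.0852] 5.86264188557405 0.037805299338157114 0.07430033725208586Traceback (most recent call last):
  File "m.py", line 18, in <module>
    pa,ca=blob(T,*a); pb,cb=blob(S,*b); r=cv2.minAreaRect(ca)
          ~~~~^^^^^^
  File "m.py", line 7, in blob
    ct=max(cv2.findContours(k,0,2)[0],key=cv2.contourArea)
ValueError: max() iterable argument is empty
```

```bash
sed -i 's/(8,15,(318,130,356,168),190,150),(8,15,(348,212,384,242),190,150)/(6,16,(318,130,356,168),200,110),(6,16,(348,212,384,242),200,110)/' m.py; python3 -c "
from m import *" 2>&1 | tail -12; python3 -c "
import pickle,cv2,numpy as np
for n,u,v in(('top',330,152),('side',358,228)):
  print(cv2.cvtColor(pickle.load(open(n+'0.pkl','rb'))['color'],40)[v,u])"
```

```text
File "m.py", line 18, in <module>
    pa,ca=blob(T,*a); pb,cb=blob(S,*b); r=cv2.minAreaRect(ca)
          ~~~~^^^^^^
  File "m.py", line 7, in blob
    ct=max(cv2.findContours(k,0,2)[0],key=cv2.contourArea)
ValueError: max() iterable argument is empty
red [373.8 195.1] [348.6 257.6] 478.5 357.0 [ 0.5223 -0.2258  0.0601] 0.0020667649116313316
  rect [ 0.5209 -0.2244] 8.661449283992866 0.04227165839187054 0.07908909588146093
yellow [258.9 202.1] [279.6 198.6] 481.0 254.5 [0.4976 0.0544 0.0601] 0.000644633891043869
  rect [0.4958 0.0553] 1.3178338575108768 0.04156450310676842 0.07699085982551247
white [316.5 198.6] [312.  226.3] 418.0 298.0 [ 0.5089 -0.0855  0.0628] 0.0006218335422269859
  rect [ 0.5086 -0.0852] 5.86264188557405 0.037805299338157114 0.07430033725208586
[ 12 182 186]
[ 14 176 212]
```

```bash
sed -i 's/,200,110)/,160,165)/g' m.py; python3 m.py 2>&1 | tail -9
```

```text
rect [ 0.5086 -0.0852] 5.86264188557405 0.037805299338157114 0.07430033725208586
disc [336.8 148.7] [365.1 227.8] 784.0 558.5 [ 0.6614 -0.146  -0.0002] 4.809460744946998e-05
rack T [ 0.5079 -0.0836] [[0.42704537510871887, 0.1174040362238884], [0.46332016587257385, -0.2955181896686554], [0.588667094707489, -0.28450658917427063], [0.5523923635482788, 0.12841564416885376]] 5.0204926
rack S [ 0.5079 -0.0884] [[0.4286014437675476, 0.11026492714881897], [0.46446454524993896, -0.29789477586746216], [0.587177574634552, -0.2871125340461731], [0.5513144731521606, 0.12104714661836624]] 5.0214233
red [ 0.5155 -0.2248  0.0645] 0.06388245456786114
yel [0.492  0.0515 0.063 ] 0.06422557624800353
whi [ 0.5047 -0.084   0.0648] 0.06402613516431026
disc [ 0.6499 -0.1271  0.005 ] 0.0028969334423576115
rack [ 0.5029 -0.018   0.0087] 0.007989986712321722
```

```bash
cat > go.py <<'E'
import sys
from h import *
from scipy.spatial.transform import Rotation as R
def rep(target,yaw=95.02):
    o=robot.get_obs(); r=R.from_quat(o["tool_rot"]); M=r.as_matrix()
    y=np.degrees(np.arctan2(M[1,1],M[0,1]))
    print("t %.2f pos %s tilt %.1f twist_needed %.2f delta_cm %s width %.4f grip %.1f F %s M %s"%(o["time"],o["position"].round(4),np.degrees(np.arccos(-M[2,2])),-(yaw-y),(100*M.T@(np.array(target)-o["position"])).round(2),o["grip_width"],o["grip_force"],o["ft_force"].round(2),o["moment"].round(3)))
if __name__=="__main__": rep([float(a) for a in sys.argv[1:4]])
E
python3 -m pendant '[{"jaw":1,"linear":[0,0,0],"twist":-6.5},{"jaw":1,"linear":[0,0,0],"twist":-6.5},{"jaw":1,"linear":[0,0,0],"twist":-6.5},{"jaw":1,"linear":[0,0,0],"twist":-6.3},{"jaw":1,"linear":[0,0,0],"twist":0},{"jaw":1,"linear":[-1.04,-3.78,0],"twist":0},{"jaw":1,"linear":[-1.04,-3.78,0],"twist":0},{"jaw":1,"linear":[-1.04,-3.78,0],"twist":0},{"jaw":1,"linear":[-1.04,-3.78,0],"twist":0},{"jaw":1,"linear":[-1.04,-3.78,0],"twist":0},{"jaw":1,"linear":[-1.04,-3.78,0],"twist":0},{"jaw":1,"linear":[-1.04,-3.78,0],"twist":0}]'
python3 go.py 0.5211 -0.225 0.15
```

```text
time: 1.1
position: [0.3171, 0.3257, 0.2023]
tool_rot: [-0.043, 0.999, -0.0, 0.0]
ft_force: [0.6, 0.0, -0.2]
grip_width: 0.0873
grip_force: 0.0
t 1.10 pos [0.3171 0.3257 0.2023] tilt 0.0 twist_needed -0.10 delta_cm [-15.59 -56.61   5.24] width 0.0873 grip 0.0 F [ 0.6   0.02 -0.2 ] M [ 0.058 -0.024  0.051]
```

```bash
python3 -m pendant '[{"jaw":1,"linear":[-1.04,-3.78,0],"twist":0},{"jaw":1,"linear":[-1.04,-3.78,0],"twist":0},{"jaw":1,"linear":[-1.04,-3.78,0],"twist":0},{"jaw":1,"linear":[-1.04,-3.78,0],"twist":0},{"jaw":1,"linear":[-1.04,-3.78,0],"twist":0},{"jaw":1,"linear":[-1.04,-3.78,0],"twist":0},{"jaw":1,"linear":[-1.04,-3.78,0],"twist":0},{"jaw":1,"linear":[-1.04,-3.78,0],"twist":0},{"jaw":1,"linear":[-1.04,-3.78,0.5],"twist":0},{"jaw":1,"linear":[-1.04,-3.78,1],"twist":0},{"jaw":1,"linear":[-1.04,-3.78,1],"twist":0},{"jaw":1,"linear":[-1.04,-3.78,1],"twist":0}]' >/dev/null
python3 -m pendant '[{"jaw":1,"linear":[-1.04,-3.78,1],"twist":0},{"jaw":1,"linear":[-1,-3.6,0.7],"twist":0},{"jaw":1,"linear":[0,0,0],"twist":0},{"jaw":1,"linear":[0,0,0],"twist":0}]' >/dev/null
python3 go.py 0.5211 -0.225 0.04
python3 - <<'E'
from h import *
c=cams.camera("wrist"); cv2.imwrite("pics/w1.png",c["color"])
h=cv2.cvtColor(c["color"],40); m=cv2.inRange(h,(0,130,70),(8,255,255))
P=cloud(c)
for ct in cv2.findContours(m,0,2)[0]:
    if cv2.contourArea(ct)>2000:
        r=cv2.minAreaRect(ct); q=np.array([onplane(c,*p,.064)[:2] for p in cv2.boxPoints(r)])
        u,v=map(int,r[0]); d=q[1]-q[0]
        print(r,q.mean(0),q.tolist(),np.degrees(np.arctan2(d[1],d[0]))%90,P[v,u])
E
```

```text
t 2.43 pos [ 0.5085 -0.187   0.1495] tilt 0.1 twist_needed -0.28 delta_cm [-0.95 -3.9  10.94] width 0.0870 grip 0.0 F [-0.47  1.64  0.25] M [ 0.058  0.099 -0.015]
((239.48439025878906, 210.98532104492188), (73.23909759521484, 41.435523986816406), 88.26429748535156) [ 0.52294623 -0.22527029] [[0.4873762393811771, -0.24736423368614457], [0.4829088078221585, -0.2086278331489604], [0.5582823298640927, -0.20155915556828652], [0.5632175594731635, -0.24352992529457332]] 6.578801758206708 [ 0.51980171 -0.22567246  0.06584284]
((421.52032470703125, 104.85597229003906), (26.07175636291504, 95.9292221069336), 86.72950744628906) [ 0.40987959 -0.07074787] [[0.4049771946983444, -0.11470076573082805], [0.39362987604403576, -0.03309587696799063], [0.4145812762721462, -0.025752860320648246], [0.4263300029498088, -0.10944196664242402]] 7.916328223816123 [ 0.406807   -0.05447041  0.02730792]
```

View pics/w1.png

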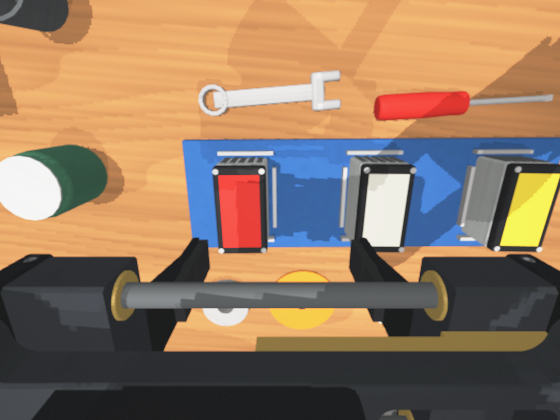

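The wrist picture shows the red plate at (241,208), white at (385,205) and yellow at (528,205). Red's position agrees with the earlier estimate at about (0.522,-0.225).

```bash
python3 -m pendant '[{"jaw":1,"linear":[-0.5,-2,0],"twist":-0.3},{"jaw":1,"linear":[-0.5,-1.9,0],"twist":0},{"jaw":1,"linear":[0,0,1],"twist":0},{"jaw":1,"linear":[0,0,2],"twist":0},{"jaw":1,"linear":[0,0,2],"twist":0},{"jaw":1,"linear":[0,0,0],"twist":0},{"jaw":1,"linear":[0,0,0],"twist":0}]' >/dev/null
python3 go.py 0.5215 -0.2253 0.04
```

```text
t 3.07 pos [ 0.5202 -0.2204  0.0995] tilt 0.3 twist_needed 0.39 delta_cm [-0.1  -0.52  5.95] width 0.0871 grip 0.0 F [ 0.02  0.47 -0.46] M [ 0.034  0.049 -0.043]
```

```bash
python3 -m pendant '[{"jaw":1,"linear":[-0.1,-0.5,0],"twist":0},{"jaw":1,"linear":[0,0,0],"twist":0},{"jaw":1,"linear":[0,0,1.5],"twist":0},{"jaw":1,"linear":[0,0,1.5],"twist":0},{"jaw":1,"linear":[0,0,0],"twist":0}]' >/dev/null
python3 go.py 0.5215 -0.2253 0.04
python3 -m pendant '[{"jaw":1,"linear":[0,0,0],"twist":0},{"jaw":1,"linear":[0,0,0],"twist":0}]' >/dev/null
python3 go.py 0.5215 -0.2253 0.04
```

```text
t 3.48 pos [ 0.5225 -0.2273  0.0694] tilt 0.1 twist_needed 0.33 delta_cm [0.07 0.2  2.94] width 0.0868 grip 0.0 F [-0.23 -0.21 -1.08] M [ 0.029 -0.036 -0.015]
t 3.65 pos [ 0.524  -0.2283  0.0714] tilt 0.1 twist_needed 0.35 delta_cm [0.22 0.33 3.14] width 0.0873 grip 0.0 F [ 0.25  0.41 -0.1 ] M [0.061 0.024 0.01 ]
```

```bash
python3 -m pendant '[{"jaw":1,"linear":[0.15,0.3,1],"twist":0.3},{"jaw":1,"linear":[0,0,1],"twist":0},{"jaw":1,"linear":[0,0,0.9],"twist":0},{"jaw":1,"linear":[0,0,0],"twist":0},{"jaw":1,"linear":[0,0,0],"twist":0}]' 45 >/dev/null
python3 go.py 0.5215 -0.2253 0.04
python3 -m pendant '[{"jaw":0,"linear":[0,0,0],"twist":0},{"jaw":0,"linear":[0,0,0],"twist":0},{"jaw":0,"linear":[0,0,0],"twist":0},{"jaw":0,"linear":[0,0,0],"twist":0},{"jaw":0,"linear":[0,0,0],"twist":0},{"jaw":0,"linear":[0,0,0],"twist":0}]' 45 >/dev/null
python3 go.py 0.5215 -0.2253 0.04
```

```text
t 4.07 pos [ 0.5213 -0.225   0.0409] tilt 0.1 twist_needed 0.05 delta_cm [-0.02 -0.04  0.09] width 0.0870 grip 0.0 F [0.13 0.07 0.38] M [ 0.049 -0.008 -0.006]
t 4.57 pos [ 0.5216 -0.2251  0.0415] tilt 0.0 twist_needed 0.05 delta_cm [ 0.01 -0.02  0.15] width 0.0549 grip 0.0 F [-0.35  0.13  0.18] M [ 0.024 -0.04  -0.024]
```

```bash
python3 -m pendant '[{"jaw":0,"linear":[0,0,0],"twist":0},{"jaw":0,"linear":[0,0,0],"twist":0},{"jaw":0,"linear":[0,0,0],"twist":0},{"jaw":0,"linear":[0,0,0],"twist":0}]' >/dev/null
python3 go.py 0.5215 -0.2253 0.16
python3 -m pendant '[{"jaw":0,"linear":[0,0,-0.5],"twist":0},{"jaw":0,"linear":[0,0,-1],"twist":0},{"jaw":0,"linear":[0,0,-2],"twist":0},{"jaw":0,"linear":[0,0,-2.5],"twist":0},{"jaw":0,"linear":[0,0,-2.5],"twist":0},{"jaw":0,"linear":[0,0,-2],"twist":0},{"jaw":0,"linear":[0,0,-1.5],"twist":0},{"jaw":0,"linear":[0,0,0],"twist":0},{"jaw":0,"linear":[0,0,0],"twist":0},{"jaw":0,"linear":[0,0,0],"twist":0},{"jaw":0,"linear":[0,0,0],"twist":0},{"jaw":0,"linear":[0,0,0],"twist":0}]' >/dev/null
python3 go.py 0.5215 -0.2253 0.16
```

```text
t 4.90 pos [ 0.5214 -0.2242  0.0415] tilt 0.1 twist_needed 0.03 delta_cm [  0.    -0.1  -11.85] width 0.0486 grip 45.0 F [0.47 4.42 3.44] M [ 0.871 -0.121 -0.055]
t 5.90 pos [ 0.5205 -0.2245  0.1597] tilt 0.2 twist_needed 0.04 delta_cm [-0.1  -0.08 -0.03] width 0.0482 grip 45.0 F [-0.25 -0.82 -7.59] M [ 0.013 -0.051 -0.013]
```

```bash
cat > mo.py <<'E'
from h import *
o=robot.get_obs(); y=np.array([-.0875,.9962,0]); print("%.2f My %.3f Mx %.3f F %s x %.4f g %.0f w %.4f"%(o["time"],o["moment"]@y,o["moment"][0],o["ft_force"].round(1),o["position"][0],o["grip_force"],o["grip_width"]))
E
H='{"jaw":0,"linear":[0,0,0],"twist":0}'
for k in 1 2 3; do
python3 -m pendant '[{"jaw":0,"linear":[-3.5,0,0],"twist":0},{"jaw":0,"linear":[-3.5,0,0],"twist":0},{"jaw":0,"linear":[0,0,0],"twist":0}]' >/dev/null; python3 mo.py
for i in 1 2 3 4 5 6; do python3 -m pendant '[{"jaw":0,"linear":[0,0,0],"twist":0}]' >/dev/null; python3 mo.py; done
python3 -m pendant '[{"jaw":0,"linear":[3.5,0,0],"twist":0},{"jaw":0,"linear":[3.5,0,0],"twist":0},{"jaw":0,"linear":[0,0,0],"twist":0}]' >/dev/null; python3 mo.py
for i in 1 2 3 4 5 6; do python3 -m pendant '[{"jaw":0,"linear":[0,0,0],"twist":0}]' >/dev/null; python3 mo.py; done
done; python3 go.py 0.5215 -0.2253 0.16
```

```text
6.15 My -0.385 Mx -0.081 F [ 3.  -1.7 -5.7] x 0.5992 g 45 w 0.0483
6.23 My 0.134 Mx 0.052 F [-1.2  0.2 -7.6] x 0.5930 g 45 w 0.0477
6.32 My 0.086 Mx 0.063 F [-0.9 -0.4 -8.6] x 0.5904 g 45 w 0.0483
6.40 My 0.147 Mx 0.049 F [ 0.2 -0.6 -6.9] x 0.5897 g 45 w 0.0482
6.48 My 0.044 Mx 0.019 F [-0.1  0.4 -7.5] x 0.5899 g 45 w 0.0483
6.57 My 0.075 Mx 0.057 F [ 0.5 -1.  -7.2] x 0.5903 g 45 w 0.0482
6.65 My -0.003 Mx 0.076 F [ 0.5 -0.1 -7. ] x 0.5907 g 45 w 0.0481
6.90 My 0.384 Mx 0.290 F [-2.7  2.  -8.7] x 0.5114 g 45 w 0.0483
6.98 My -0.140 Mx 0.020 F [ 1.7 -0.4 -6.2] x 0.5184 g 45 w 0.0483
7.07 My -0.022 Mx -0.001 F [-0.1  0.1 -6.8] x 0.5221 g 45 w 0.0480
7.15 My -0.094 Mx -0.001 F [-0.  -0.1 -6.2] x 0.5229 g 45 w 0.0480
7.23 My -0.053 Mx 0.031 F [ 0.7 -0.2 -7.4] x 0.5229 g 45 w 0.0481
7.32 My -0.037 Mx 0.058 F [ 0.4 -0.1 -7.7] x 0.5225 g 45 w 0.0479
7.40 My -0.019 Mx 0.054 F [ 0.3  0.6 -8. ] x 0.5221 g 45 w 0.0481
7.65 My -0.258 Mx -0.059 F [ 2.  -0.6 -5.8] x 0.6000 g 45 w 0.0484
7.73 My 0.128 Mx 0.013 F [-1.7  0.9 -8. ] x 0.5937 g 45 w 0.0483
7.82 My 0.086 Mx 0.069 F [-0.5 -0.3 -7.5] x 0.5
[... 1131 characters left out ...]
482
9.65 My 0.027 Mx 0.046 F [ 0.1 -0.8 -8.1] x 0.5907 g 45 w 0.0485
9.90 My 0.451 Mx 0.241 F [-3.3  1.4 -8.1] x 0.5114 g 45 w 0.0482
9.98 My -0.144 Mx -0.022 F [ 1.3  0.4 -6.6] x 0.5184 g 45 w 0.0476
10.07 My -0.058 Mx -0.036 F [ 1.8 -0.8 -6.8] x 0.5220 g 45 w 0.0479
10.15 My -0.063 Mx -0.019 F [ 0.5 -0.8 -7.2] x 0.5229 g 45 w 0.0483
10.23 My 0.013 Mx -0.019 F [ 0.2  0.1 -7.7] x 0.5229 g 45 w 0.0482
10.32 My 0.007 Mx 0.086 F [-0.5 -0.4 -6.7] x 0.5225 g 45 w 0.0477
10.40 My -0.005 Mx 0.080 F [-0.3  0.2 -7.4] x 0.5222 g 45 w 0.0480
t 10.40 pos [ 0.5222 -0.2251  0.1614] tilt 0.0 twist_needed 0.08 delta_cm [ 0.07 -0.01  0.14] width 0.0480 grip 45.0 F [-0.32  0.16 -7.39] M [ 0.08   0.002 -0.036]
```

```bash
python3 -m pendant '[{"jaw":0,"linear":[0.07,0,1],"twist":0},{"jaw":0,"linear":[0,0,2],"twist":0},{"jaw":0,"linear":[0,0,2.5],"twist":0},{"jaw":0,"linear":[0,0,2],"twist":0},{"jaw":0,"linear":[0,0,1.5],"twist":0},{"jaw":0,"linear":[0,0,0.5],"twist":0},{"jaw":0,"linear":[0,0,0],"twist":0},{"jaw":0,"linear":[0,0,0],"twist":0},{"jaw":0,"linear":[0,0,0],"twist":0},{"jaw":0,"linear":[0,0,0],"twist":0}]' >/dev/null; python3 go.py 0.5215 -0.2247 0.041
python3 -m pendant '[{"jaw":0,"linear":[0,0,0],"twist":0},{"jaw":0,"linear":[0,0,0],"twist":0}]' >/dev/null; python3 go.py 0.5215 -0.2247 0.041
```

```text
t 11.23 pos [ 0.5218 -0.2258  0.0676] tilt 0.2 twist_needed 0.05 delta_cm [0.03 0.12 2.66] width 0.0478 grip 45.0 F [ 0.39  0.29 -7.39] M [ 0.032 -0.017 -0.002]
t 11.40 pos [ 0.5213 -0.2254  0.0672] tilt 0.1 twist_needed 0.05 delta_cm [-0.02  0.07  2.62] width 0.0482 grip 45.0 F [ 0.77  0.21 -6.42] M [0.049 0.011 0.011]
```

```bash
python3 -m pendant '[{"jaw":0,"linear":[0,0.05,0.8],"twist":0},{"jaw":0,"linear":[0,0,0.8],"twist":0},{"jaw":0,"linear":[0,0,0.6],"twist":0},{"jaw":0,"linear":[0,0,0.3],"twist":0},{"jaw":0,"linear":[0,0,0],"twist":0},{"jaw":0,"linear":[0,0,0],"twist":0},{"jaw":0,"linear":[0,0,0],"twist":0}]' >/dev/null; python3 go.py 0.5215 -0.2247 0.041
```

```text
t 11.98 pos [ 0.5209 -0.2242  0.0415] tilt 0.0 twist_needed 0.04 delta_cm [-0.06 -0.05  0.05] width 0.0484 grip 45.0 F [ 0.3   2.94 -1.35] M [ 0.418  0.006 -0.001]
```

```bash
python3 -m pendant '[{"jaw":1,"linear":[0,0,0],"twist":0},{"jaw":1,"linear":[0,0,0],"twist":0},{"jaw":1,"linear":[0,0,0],"twist":0},{"jaw":1,"linear":[0,0,0],"twist":0},{"jaw":1,"linear":[0,0,0],"twist":0},{"jaw":1,"linear":[0,0,0],"twist":0},{"jaw":1,"linear":[0,0,-1],"twist":0},{"jaw":1,"linear":[0,0,-2],"twist":0},{"jaw":1,"linear":[0,0,-2.5],"twist":0},{"jaw":1,"linear":[0,0,-1.5],"twist":0},{"jaw":1,"linear":[0,0,-0.5],"twist":0},{"jaw":1,"linear":[0,0,0],"twist":0}]' >/dev/null; python3 go.py 0.4968 0.0545 0.041
python3 -m pendant '[{"jaw":1,"linear":[0,2,0],"twist":0},{"jaw":1,"linear":[0,3.5,0],"twist":0},{"jaw":1,"linear":[0,3.5,0],"twist":0},{"jaw":1,"linear":[0,3.5,0],"twist":0},{"jaw":1,"linear":[0,3.5,0],"twist":0},{"jaw":1,"linear":[0,3.5,0],"twist":0},{"jaw":1,"linear":[0,3.5,0],"twist":0},{"jaw":1,"linear":[0,3,0],"twist":0},{"jaw":1,"linear":[0,2,0],"twist":0},{"jaw":1,"linear":[0,0,0],"twist":0},{"jaw":1,"linear":[0,0,0],"twist":0},{"jaw":1,"linear":[0,0,0],"twist":0}]' >/dev/null; python3 go.py 0.4968 0.0545 0.041
python3 - <<'E'
from h import *
c=cams.camera("wrist"); cv2.imwrite("pics/w2.png",c["color"])
h=cv2.cvtColor(c["color"],40)
for lo,hi in(((20,130,70),(36,255,255)),((0,0,170),(179,60,255))):
  m=cv2.inRange(h,lo,hi); m[:120]=0; m[262:]=0
  for ct in cv2.findContours(m,0,2)[0]:
    if cv2.contourArea(ct)>1200:
        r=cv2.minAreaRect(ct); q=np.array([onplane(c,*p,.064)[:2] for p in cv2.boxPoints(r)]); print(np.round(r[0]),q.mean(0),np.linalg.norm(q[1]-q[0]),np.linalg.norm(q[2]-q[1]))
E
```

```text
t 12.98 pos [ 0.5218 -0.2253  0.1183] tilt 0.2 twist_needed 0.05 delta_cm [ 0.04 28.11  7.66] width 0.0871 grip 0.0 F [-0.5   0.69 -0.19] M [ 0.063 -0.01  -0.009]
t 13.98 pos [0.4959 0.0538 0.1158] tilt 0.1 twist_needed 0.06 delta_cm [-0.1   0.07  7.48] width 0.0874 grip 0.0 F [ 0.25  0.07 -0.43] M [ 0.01  -0.014  0.038]
[281. 213.] [0.49785101 0.05528706] 0.0756960532350103 0.0385792426952627
[115. 213.] [ 0.51053953 -0.08720001] 0.03949345610707921 0.07989739796781266
```

Yellow is confirmed at about (0.497,0.055), so I'll descend and grip.

```bash
python3 -m pendant '[{"jaw":1,"linear":[-0.1,0.1,1],"twist":0},{"jaw":1,"linear":[0,0,2],"twist":0},{"jaw":1,"linear":[0,0,2],"twist":0},{"jaw":1,"linear":[0,0,1.5],"twist":0},{"jaw":1,"linear":[0,0,1],"twist":0},{"jaw":1,"linear":[0,0,0],"twist":0},{"jaw":1,"linear":[0,0,0],"twist":0},{"jaw":1,"linear":[0,0,0],"twist":0}]' 45 >/dev/null; python3 go.py 0.4968 0.0548 0.041
python3 -m pendant '[{"jaw":0,"linear":[0,0,0],"twist":0},{"jaw":0,"linear":[0,0,0],"twist":0},{"jaw":0,"linear":[0,0,0],"twist":0},{"jaw":0,"linear":[0,0,0],"twist":0},{"jaw":0,"linear":[0,0,0],"twist":0},{"jaw":0,"linear":[0,0,0],"twist":0},{"jaw":0,"linear":[0,0,0],"twist":0},{"jaw":0,"linear":[0,0,0],"twist":0},{"jaw":0,"linear":[0,0,0],"twist":0},{"jaw":0,"linear":[0,0,0],"twist":0}]' 45 >/dev/null
python3 go.py 0.4968 0.0548 0.16
```

```text
t 14.70 pos [0.4975 0.0549 0.0417] tilt 0.1 twist_needed 0.01 delta_cm [ 0.07 -0.01  0.07] width 0.0870 grip 0.0 F [ 0.56 -0.21  0.7 ] M [ 0.011  0.    -0.022]
t 15.53 pos [0.4971 0.0551 0.0415] tilt 0.0 twist_needed 0.06 delta_cm [  0.03  -0.03 -11.85] width 0.0483 grip 44.9 F [-0.01 -2.21  2.46] M [-0.306  0.036  0.   ]
```

```bash
python3 -m pendant '[{"jaw":0,"linear":[0,0,-0.5],"twist":0},{"jaw":0,"linear":[0,0,-1],"twist":0},{"jaw":0,"linear":[0,0,-2],"twist":0},{"jaw":0,"linear":[0,0,-2.5],"twist":0},{"jaw":0,"linear":[0,0,-2.5],"twist":0},{"jaw":0,"linear":[0,0,-2],"twist":0},{"jaw":0,"linear":[0,0,-1.5],"twist":0},{"jaw":0,"linear":[0,0,0],"twist":0},{"jaw":0,"linear":[0,0,0],"twist":0},{"jaw":0,"linear":[0,0,0],"twist":0},{"jaw":0,"linear":[0,0,0],"twist":0},{"jaw":0,"linear":[0,0,0],"twist":0}]' >/dev/null
python3 go.py 0.4968 0.0548 0.16
for k in 1 2 3; do
python3 -m pendant '[{"jaw":0,"linear":[-3.5,0,0],"twist":0},{"jaw":0,"linear":[-3.5,0,0],"twist":0},{"jaw":0,"linear":[0,0,0],"twist":0}]' >/dev/null; python3 mo.py
for i in 1 2 3 4 5 6; do python3 -m pendant '[{"jaw":0,"linear":[0,0,0],"twist":0}]' >/dev/null; python3 mo.py; done
python3 -m pendant '[{"jaw":0,"linear":[3.5,0,0],"twist":0},{"jaw":0,"linear":[3.5,0,0],"twist":0},{"jaw":0,"linear":[0,0,0],"twist":0}]' >/dev/null; python3 mo.py
for i in 1 2 3 4 5 6; do python3 -m pendant '[{"jaw":0,"linear":[0,0,0],"twist":0}]' >/dev/null; python3 mo.py; done
done; python3 go.py 0.497 0.0550 0.16
```

```text
t 16.53 pos [0.4958 0.0555 0.16  ] tilt 0.2 twist_needed 0.04 delta_cm [-0.09 -0.08  0.  ] width 0.0480 grip 44.9 F [ 0.    0.48 -6.31] M [0.017 0.002 0.004]
16.78 My -0.312 Mx 0.016 F [ 3.6  0.2 -4. ] x 0.5762 g 45 w 0.0483
16.87 My 0.133 Mx 0.075 F [-2.2 -0.1 -5.8] x 0.5688 g 45 w 0.0482
16.95 My 0.083 Mx 0.001 F [-0.1  0.5 -5.6] x 0.5653 g 45 w 0.0481
17.03 My 0.024 Mx 0.027 F [ 0.3 -0.3 -5.9] x 0.5648 g 45 w 0.0479
17.12 My -0.040 Mx 0.029 F [-0.1  0.4 -5. ] x 0.5652 g 45 w 0.0481
17.20 My 0.006 Mx 0.045 F [-0.1 -0.2 -5.5] x 0.5657 g 45 w 0.0483
17.28 My 0.008 Mx 0.040 F [-0.1 -0.3 -4.9] x 0.5661 g 45 w 0.0483
17.53 My 0.486 Mx 0.102 F [-4.9  0.4 -5.9] x 0.4833 g 45 w 0.0482
17.62 My -0.092 Mx -0.022 F [ 2.2  0.7 -5.4] x 0.4928 g 45 w 0.0485
17.70 My -0.047 Mx 0.033 F [ 0.6  0.1 -4.9] x 0.4976 g 45 w 0.0481
17.78 My -0.013 Mx 0.049 F [ 0.3  0.4 -4.8] x 0.4987 g 45 w 0.0483
17.87 My 0.001 Mx 0.030 F [-1.5  0.2 -5.3] x 0.4985 g 45 w 0.0485
17.95 My 0.020 Mx 0.022 F [-0.2  0.1 -4.4] x 0.4980 g 45 w 0.0485
18.03 My -0.088 Mx 0.079 F [-0.1 -0.4 -4.3] x 0.4976 g 45 w 0.0483
18.28 My -0
[... 1311 characters left out ...]
 w 0.0483
20.28 My -0.034 Mx 0.062 F [ 0.4  0.7 -5.1] x 0.5662 g 45 w 0.0481
20.53 My 0.500 Mx 0.097 F [-4.7  0.3 -6.5] x 0.4833 g 45 w 0.0481
20.62 My -0.164 Mx 0.038 F [ 2.   0.8 -4.5] x 0.4928 g 45 w 0.0482
20.70 My -0.111 Mx 0.024 F [ 1.  -0.7 -5.4] x 0.4976 g 45 w 0.0479
20.78 My -0.016 Mx 0.032 F [ 0.4 -0.1 -4.8] x 0.4987 g 45 w 0.0481
20.87 My 0.010 Mx -0.001 F [-0.7 -0.3 -5.5] x 0.4985 g 45 w 0.0480
20.95 My 0.039 Mx 0.047 F [ 0.1 -0.  -5.3] x 0.4980 g 45 w 0.0481
21.03 My 0.061 Mx 0.006 F [-0.6  0.5 -4.8] x 0.4976 g 45 w 0.0482
t 21.03 pos [0.4976 0.0553 0.1614] tilt 0.0 twist_needed 0.06 delta_cm [ 0.06 -0.03  0.14] width 0.0482 grip 44.9 F [-0.63  0.45 -4.8 ] M [0.006 0.062 0.017]
```

Yellow shows no settled moment swing, so it is sound. I'll put it back.

```bash
python3 -m pendant '[{"jaw":0,"linear":[0.06,0,1],"twist":0},{"jaw":0,"linear":[0,0,2],"twist":0},{"jaw":0,"linear":[0,0,2.5],"twist":0},{"jaw":0,"linear":[0,0,2],"twist":0},{"jaw":0,"linear":[0,0,1.5],"twist":0},{"jaw":0,"linear":[0,0,0.5],"twist":0},{"jaw":0,"linear":[0,0,0],"twist":0},{"jaw":0,"linear":[0,0,0],"twist":0},{"jaw":0,"linear":[0,0,0],"twist":0},{"jaw":0,"linear":[0,0,0],"twist":0},{"jaw":0,"linear":[0,0,0],"twist":0},{"jaw":0,"linear":[0,0,0],"twist":0}]' >/dev/null; python3 go.py 0.4970 0.0551 0.041
python3 -m pendant '[{"jaw":0,"linear":[0,0,0.8],"twist":0},{"jaw":0,"linear":[0,0,0.8],"twist":0},{"jaw":0,"linear":[0,0,0.6],"twist":0},{"jaw":0,"linear":[0,0,0.3],"twist":0},{"jaw":0,"linear":[0,0,0],"twist":0},{"jaw":0,"linear":[0,0,0],"twist":0},{"jaw":0,"linear":[0,0,0],"twist":0}]' >/dev/null; python3 go.py 0.4970 0.0551 0.041
```

```text
t 22.03 pos [0.4968 0.0553 0.0671] tilt 0.1 twist_needed 0.05 delta_cm [-0.01 -0.02  2.61] width 0.0483 grip 44.9 F [ 0.45  0.15 -5.16] M [ 0.05  -0.031 -0.075]
t 22.62 pos [0.4956 0.0553 0.0414] tilt 0.1 twist_needed 0.06 delta_cm [-0.14 -0.03  0.04] width 0.0483 grip 45.0 F [-3.58 -1.46  3.3 ] M [-0.048  0.486 -0.075]
```

```bash
python3 -m pendant '[{"jaw":1,"linear":[0,0,0],"twist":0},{"jaw":1,"linear":[0,0,0],"twist":0},{"jaw":1,"linear":[0,0,0],"twist":0},{"jaw":1,"linear":[0,0,0],"twist":0},{"jaw":1,"linear":[0,0,0],"twist":0},{"jaw":1,"linear":[0,0,0],"twist":0},{"jaw":1,"linear":[0,0,-1],"twist":0},{"jaw":1,"linear":[0,0,-2],"twist":0},{"jaw":1,"linear":[0,0,-2.5],"twist":0},{"jaw":1,"linear":[0,0,-1.5],"twist":0},{"jaw":1,"linear":[0,0,-0.5],"twist":0},{"jaw":1,"linear":[0,0,0],"twist":0}]' >/dev/null
python3 -m pendant '[{"jaw":1,"linear":[0,-2,0],"twist":0},{"jaw":1,"linear":[0,-3,0],"twist":0},{"jaw":1,"linear":[0,-4,0],"twist":0},{"jaw":1,"linear":[0,-3,0],"twist":0},{"jaw":1,"linear":[0,-2,0],"twist":0},{"jaw":1,"linear":[0,0,0],"twist":0},{"jaw":1,"linear":[0,0,0],"twist":0},{"jaw":1,"linear":[0,0,0],"twist":0},{"jaw":1,"linear":[0,0,0],"twist":0},{"jaw":1,"linear":[0,0,0],"twist":0}]' >/dev/null; python3 go.py 0.5092 -0.0850 0.041
python3 - <<'E'
from h import *
c=cams.camera("wrist"); cv2.imwrite("pics/w3.png",c["color"])
E
```

```text
t 24.45 pos [ 0.5081 -0.0827  0.1161] tilt 0.1 twist_needed 0.15 delta_cm [-0.09 -0.24  7.51] width 0.0870 grip 0.0 F [ 0.07 -0.24  0.06] M [0.024 0.084 0.026]
```

View pics/w3.png

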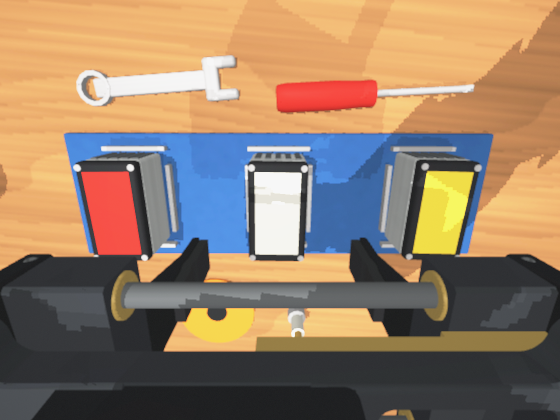

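Red at (113,210) and yellow at (440,210) both stand upright in their nests. White is at (277,210), directly between the fingers.

```bash
python3 -m pendant '[{"jaw":1,"linear":[-0.1,-0.25,1],"twist":0},{"jaw":1,"linear":[0,0,2],"twist":0},{"jaw":1,"linear":[0,0,2],"twist":0},{"jaw":1,"linear":[0,0,1.5],"twist":0},{"jaw":1,"linear":[0,0,1],"twist":0},{"jaw":1,"linear":[0,0,0],"twist":0},{"jaw":1,"linear":[0,0,0],"twist":0},{"jaw":1,"linear":[0,0,0],"twist":0}]' 45 >/dev/null; python3 go.py 0.5092 -0.085 0.041
python3 -m pendant '[{"jaw":0,"linear":[0,0,0],"twist":0},{"jaw":0,"linear":[0,0,0],"twist":0},{"jaw":0,"linear":[0,0,0],"twist":0},{"jaw":0,"linear":[0,0,0],"twist":0},{"jaw":0,"linear":[0,0,0],"twist":0},{"jaw":0,"linear":[0,0,0],"twist":0},{"jaw":0,"linear":[0,0,0],"twist":0},{"jaw":0,"linear":[0,0,0],"twist":0},{"jaw":0,"linear":[0,0,0],"twist":0},{"jaw":0,"linear":[0,0,0],"twist":0}]' 45 >/dev/null
python3 go.py 0.5092 -0.085 0.16
```

```text
t 25.17 pos [ 0.5105 -0.0866  0.0418] tilt 0.1 twist_needed 0.07 delta_cm [0.11 0.17 0.08] width 0.0869 grip 0.0 F [ 0.15 -0.11 -0.12] M [0.018 0.01  0.027]
t 26.00 pos [ 0.5095 -0.0853  0.0415] tilt 0.1 twist_needed -0.00 delta_cm [  0.04   0.06 -11.85] width 0.0485 grip 45.0 F [0.47 5.4  3.5 ] M [ 1.053  0.015 -0.113]
```

```bash
python3 -m pendant '[{"jaw":0,"linear":[0,0,-0.5],"twist":0},{"jaw":0,"linear":[0,0,-1],"twist":0},{"jaw":0,"linear":[0,0,-2],"twist":0},{"jaw":0,"linear":[0,0,-2.5],"twist":0},{"jaw":0,"linear":[0,0,-2.5],"twist":0},{"jaw":0,"linear":[0,0,-2],"twist":0},{"jaw":0,"linear":[0,0,-1.5],"twist":0},{"jaw":0,"linear":[0,0,0],"twist":0},{"jaw":0,"linear":[0,0,0],"twist":0},{"jaw":0,"linear":[0,0,0],"twist":0},{"jaw":0,"linear":[0,0,0],"twist":0},{"jaw":0,"linear":[0,0,0],"twist":0}]' >/dev/null
python3 go.py 0.5095 -0.0855 0.16
for k in 1 2 3; do
python3 -m pendant '[{"jaw":0,"linear":[-3.5,0,0],"twist":0},{"jaw":0,"linear":[-3.5,0,0],"twist":0},{"jaw":0,"linear":[0,0,0],"twist":0}]' >/dev/null; python3 mo.py
for i in 1 2 3 4 5 6; do python3 -m pendant '[{"jaw":0,"linear":[0,0,0],"twist":0}]' >/dev/null; python3 mo.py; done
python3 -m pendant '[{"jaw":0,"linear":[3.5,0,0],"twist":0},{"jaw":0,"linear":[3.5,0,0],"twist":0},{"jaw":0,"linear":[0,0,0],"twist":0}]' >/dev/null; python3 mo.py
for i in 1 2 3 4 5 6; do python3 -m pendant '[{"jaw":0,"linear":[0,0,0],"twist":0}]' >/dev/null; python3 mo.py; done
done | cut -c1-24; python3 go.py 0.5095 -0.0855 0.16
```

```text
t 27.00 pos [ 0.5088 -0.0862  0.1599] tilt 0.2 twist_needed 0.05 delta_cm [-0.07  0.06 -0.01] width 0.0485 grip 45.0 F [-0.04  0.01 -6.44] M [ 0.083 -0.017  0.046]
27.25 My -0.416 Mx -0.15
27.33 My 0.143 Mx 0.057 
27.42 My 0.091 Mx 0.093 
27.50 My 0.011 Mx 0.040 
27.58 My -0.013 Mx 0.057
27.67 My 0.008 Mx -0.009
27.75 My -0.043 Mx 0.034
28.00 My 0.581 Mx 0.269 
28.08 My -0.213 Mx 0.009
28.17 My -0.102 Mx -0.00
28.25 My 0.002 Mx 0.013 
28.33 My 0.044 Mx 0.041 
28.42 My -0.031 Mx -0.00
28.50 My -0.020 Mx 0.067
28.75 My -0.355 Mx -0.17
28.83 My 0.197 Mx 0.073 
28.92 My 0.092 Mx 0.050 
29.00 My -0.021 Mx 0.062
29.08 My -0.010 Mx 0.041
29.17 My 0.034 Mx 0.036 
29.25 My -0.069 Mx 0.012
29.50 My 0.571 Mx 0.234 
29.58 My -0.166 Mx 0.004
29.67 My -0.079 Mx 0.018
29.75 My -0.001 Mx 0.004
29.83 My -0.025 Mx 0.042
29.92 My -0.034 Mx 0.015
30.00 My -0.023 Mx 0.018
30.25 My -0.397 Mx -0.12
30.33 My 0.150 Mx 0.021 
30.42 My 0.129 Mx 0.041 
30.50 My 0.046 Mx 0.039 
30.58 My -0.025 Mx 0.055
30.67 My -0.025 Mx -0.00
30.75 My -0.018 Mx 0.036
31.00 My 0.529 Mx 0.221 
31.08 My -0.239 Mx 0.046
31.17 My -0.081 Mx 0.053
31.25 My -0.060 Mx -0.02
31.33 My -0.045 Mx 0.011
31.42 My 0.003 Mx 0.036 
31.50 My -0.056 Mx 0.064
t 31.50 pos [ 0.5105 -0.0866  0.1613] tilt 0.0 twist_needed 0.07 delta_cm [0.09 0.12 0.13] width 0.0478 grip 45.0 F [ 0.13 -0.12 -6.65] M [ 0.064 -0.051 -0.037]
```

White is also sound: its settled moment is about -0.018 forward and -0.021 back. That leaves red, which swung from +0.042 to -0.031. I'll put white back and fetch red.

```bash
python3 -m pendant '[{"jaw":0,"linear":[0.08,0.08,1],"twist":0},{"jaw":0,"linear":[0,0,2],"twist":0},{"jaw":0,"linear":[0,0,2.5],"twist":0},{"jaw":0,"linear":[0,0,2],"twist":0},{"jaw":0,"linear":[0,0,1.5],"twist":0},{"jaw":0,"linear":[0,0,0.5],"twist":0},{"jaw":0,"linear":[0,0,0],"twist":0},{"jaw":0,"linear":[0,0,0],"twist":0},{"jaw":0,"linear":[0,0,0],"twist":0},{"jaw":0,"linear":[0,0,0],"twist":0},{"jaw":0,"linear":[0,0,0],"twist":0},{"jaw":0,"linear":[0,0,0],"twist":0}]' >/dev/null; python3 go.py 0.5095 -0.0855 0.041
python3 -m pendant '[{"jaw":0,"linear":[0,0,0.8],"twist":0},{"jaw":0,"linear":[0,0,0.8],"twist":0},{"jaw":0,"linear":[0,0,0.6],"twist":0},{"jaw":0,"linear":[0,0,0.3],"twist":0},{"jaw":0,"linear":[0,0,0],"twist":0},{"jaw":0,"linear":[0,0,0],"twist":0},{"jaw":0,"linear":[0,0,0],"twist":0}]' >/dev/null; python3 go.py 0.5095 -0.0855 0.041
```

```text
t 32.50 pos [ 0.5095 -0.086   0.0671] tilt 0.1 twist_needed 0.05 delta_cm [0.   0.05 2.61] width 0.0483 grip 45.0 F [-0.23 -0.08 -7.82] M [0.074 0.05  0.001]
t 33.08 pos [ 0.5084 -0.0855  0.0414] tilt 0.1 twist_needed 0.06 delta_cm [-0.11 -0.01  0.04] width 0.0485 grip 45.0 F [-2.08  2.11  1.8 ] M [0.117 0.398 0.047]
```

```bash
python3 -m pendant '[{"jaw":1,"linear":[0,0,0],"twist":0},{"jaw":1,"linear":[0,0,0],"twist":0},{"jaw":1,"linear":[0,0,0],"twist":0},{"jaw":1,"linear":[0,0,0],"twist":0},{"jaw":1,"linear":[0,0,0],"twist":0},{"jaw":1,"linear":[0,0,0],"twist":0},{"jaw":1,"linear":[0,0,-1],"twist":0},{"jaw":1,"linear":[0,0,-2],"twist":0},{"jaw":1,"linear":[0,0,-2.5],"twist":0},{"jaw":1,"linear":[0,0,-1.5],"twist":0},{"jaw":1,"linear":[0,0,-0.5],"twist":0},{"jaw":1,"linear":[0,0,0],"twist":0}]' >/dev/null
python3 -m pendant '[{"jaw":1,"linear":[0,-2,0],"twist":0},{"jaw":1,"linear":[0,-3,0],"twist":0},{"jaw":1,"linear":[0,-4,0],"twist":0},{"jaw":1,"linear":[0,-3,0],"twist":0},{"jaw":1,"linear":[0,-2,0],"twist":0},{"jaw":1,"linear":[0,0,0],"twist":0},{"jaw":1,"linear":[0,0,0],"twist":0},{"jaw":1,"linear":[0,0,0],"twist":0},{"jaw":1,"linear":[0,0,0],"twist":0},{"jaw":1,"linear":[0,0,0],"twist":0}]' >/dev/null; python3 go.py 0.5215 -0.2248 0.041
python3 - <<'E'
from h import *
c=cams.camera("wrist"); cv2.imwrite("pics/w4.png",c["color"])
E
```

```text
t 34.92 pos [ 0.521  -0.2237  0.116 ] tilt 0.1 twist_needed 0.14 delta_cm [-0.05 -0.12  7.5 ] width 0.0872 grip 0.0 F [ 0.92 -0.04 -0.48] M [ 0.005  0.079 -0.007]
```

View pics/w4.png

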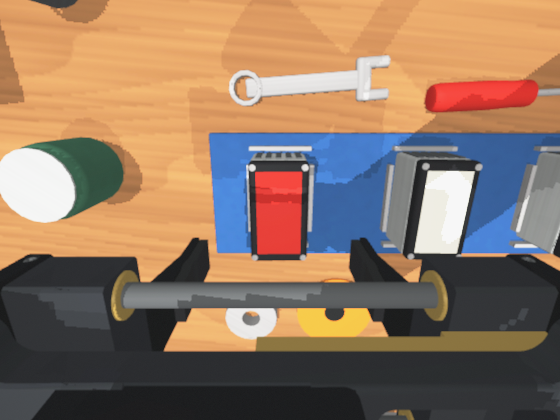

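White stands in its nest at (440,210), and red is centred between the fingers at (278,210).

```bash
python3 -m pendant '[{"jaw":1,"linear":[-0.05,-0.1,1],"twist":0},{"jaw":1,"linear":[0,0,2],"twist":0},{"jaw":1,"linear":[0,0,2],"twist":0},{"jaw":1,"linear":[0,0,1.5],"twist":0},{"jaw":1,"linear":[0,0,1],"twist":0},{"jaw":1,"linear":[0,0,0],"twist":0},{"jaw":1,"linear":[0,0,0],"twist":0},{"jaw":1,"linear":[0,0,0],"twist":0}]' 45 >/dev/null; python3 go.py 0.5215 -0.2248 0.041
python3 -m pendant '[{"jaw":0,"linear":[0,0,0],"twist":0},{"jaw":0,"linear":[0,0,0],"twist":0},{"jaw":0,"linear":[0,0,0],"twist":0},{"jaw":0,"linear":[0,0,0],"twist":0},{"jaw":0,"linear":[0,0,0],"twist":0},{"jaw":0,"linear":[0,0,0],"twist":0},{"jaw":0,"linear":[0,0,0],"twist":0},{"jaw":0,"linear":[0,0,0],"twist":0},{"jaw":0,"linear":[0,0,0],"twist":0},{"jaw":0,"linear":[0,0,0],"twist":0}]' 45 >/dev/null
python3 go.py 0.5215 -0.2248 0.21
```

```text
t 35.63 pos [ 0.5226 -0.2264  0.0419] tilt 0.1 twist_needed 0.06 delta_cm [0.1  0.17 0.09] width 0.0871 grip 0.0 F [ 0.53 -0.7  -0.42] M [0.009 0.07  0.031]
t 36.47 pos [ 0.5218 -0.2243  0.0416] tilt 0.2 twist_needed -0.01 delta_cm [  0.04   0.   -16.84] width 0.0482 grip 45.0 F [1.76 4.68 3.11] M [ 0.994 -0.123 -0.094]
```

```bash
python3 -m pendant '[{"jaw":0,"linear":[0,0,-0.5],"twist":0},{"jaw":0,"linear":[0,0,-1],"twist":0},{"jaw":0,"linear":[0,0,-2],"twist":0},{"jaw":0,"linear":[0,0,-2.5],"twist":0},{"jaw":0,"linear":[0,0,-3],"twist":0},{"jaw":0,"linear":[0,0,-3],"twist":0},{"jaw":0,"linear":[0,0,-2.5],"twist":0},{"jaw":0,"linear":[0,0,-1.5],"twist":0},{"jaw":0,"linear":[0,0,-0.8],"twist":0},{"jaw":0,"linear":[0,0,0],"twist":0},{"jaw":0,"linear":[0,0,0],"twist":0},{"jaw":0,"linear":[0,0,0],"twist":0}]' >/dev/null
for k in 1 2; do
python3 -m pendant '[{"jaw":0,"linear":[-3.5,0,0],"twist":0},{"jaw":0,"linear":[-3.5,0,0],"twist":0},{"jaw":0,"linear":[0,0,0],"twist":0},{"jaw":0,"linear":[0,0,0],"twist":0},{"jaw":0,"linear":[0,0,0],"twist":0},{"jaw":0,"linear":[0,0,0],"twist":0},{"jaw":0,"linear":[0,0,0],"twist":0},{"jaw":0,"linear":[0,0,0],"twist":0}]' >/dev/null
for i in 1 2 3 4 5 6 7 8; do python3 -m pendant '[{"jaw":0,"linear":[0,0,0],"twist":0}]' >/dev/null; python3 mo.py; done
python3 -m pendant '[{"jaw":0,"linear":[3.5,0,0],"twist":0},{"jaw":0,"linear":[3.5,0,0],"twist":0},{"jaw":0,"linear":[0,0,0],"twist":0},{"jaw":0,"linear":[0,0,0],"twist":0},{"jaw":0,"linear":[0,0,0],"twist":0},{"jaw":0,"linear":[0,0,0],"twist":0},{"jaw":0,"linear":[0,0,0],"twist":0},{"jaw":0,"linear":[0,0,0],"twist":0}]' >/dev/null
for i in 1 2 3 4 5 6 7 8; do python3 -m pendant '[{"jaw":0,"linear":[0,0,0],"twist":0}]' >/dev/null; python3 mo.py; done
done | cut -c1-15 | paste - - - - - - - -; python3 go.py 0.6614 -0.146 0.21
```

```text
38.22 My 0.067 	38.30 My 0.032 	38.38 My 0.050 	38.47 My 0.082 	38.55 My -0.004	38.63 My 0.064 	38.72 My 0.043 	38.80 My 0.048 
39.55 My -0.056	39.63 My -0.015	39.72 My -0.001	39.80 My 0.016 	39.88 My -0.036	39.97 My -0.041	40.05 My -0.055	40.13 My -0.063
40.88 My -0.002	40.97 My 0.038 	41.05 My 0.069 	41.13 My 0.069 	41.22 My 0.089 	41.30 My 0.054 	41.38 My -0.003	41.47 My 0.080 
42.22 My -0.028	42.30 My -0.075	42.38 My -0.088	42.47 My 0.000 	42.55 My -0.037	42.63 My -0.021	42.72 My -0.079	42.80 My -0.014
t 42.80 pos [ 0.522  -0.2262  0.2094] tilt 0.0 twist_needed 0.05 delta_cm [-14.59   6.76  -0.06] width 0.0479 grip 45.0 F [ 0.05  0.1  -8.4 ] M [ 0.004 -0.014 -0.007]
```

The red module is confirmed: its moment reads +0.049 and -0.037 and changes sign with each stroke. I'll carry it to the disc.

```bash
python3 -m pendant '[{"jaw":0,"linear":[-1,0.46,0],"twist":0},{"jaw":0,"linear":[-2,0.93,0],"twist":0},{"jaw":0,"linear":[-2.5,1.16,0],"twist":0},{"jaw":0,"linear":[-2.5,1.16,0],"twist":0},{"jaw":0,"linear":[-2.5,1.16,0],"twist":0},{"jaw":0,"linear":[-2,0.93,0],"twist":0},{"jaw":0,"linear":[-1.4,0.65,0],"twist":0},{"jaw":0,"linear":[-0.7,0.31,0],"twist":0},{"jaw":0,"linear":[0,0,0],"twist":0},{"jaw":0,"linear":[0,0,0],"twist":0},{"jaw":0,"linear":[0,0,0],"twist":0},{"jaw":0,"linear":[0,0,0],"twist":0}]' >/dev/null
python3 -m pendant '[{"jaw":0,"linear":[0,0,0],"twist":0},{"jaw":0,"linear":[0,0,0],"twist":0},{"jaw":0,"linear":[0,0,0],"twist":0},{"jaw":0,"linear":[0,0,0],"twist":0},{"jaw":0,"linear":[0,0,0],"twist":0},{"jaw":0,"linear":[0,0,0],"twist":0},{"jaw":0,"linear":[0,0,0],"twist":0},{"jaw":0,"linear":[0,0,0],"twist":0}]' >/dev/null;python3 go.py 0.6614 -0.146 0.21
python3 - <<'E'
from h import *
c=cams.camera("side"); cv2.imwrite("pics/s5.png",c["color"])
E
```

```text
t 44.47 pos [ 0.6615 -0.1459  0.2093] tilt 0.0 twist_needed 0.05 delta_cm [ 0.01 -0.   -0.07] width 0.0483 grip 45.0 F [ 0.17  0.08 -6.92] M [ 0.007  0.033 -0.012]
```

View pics/s5.png

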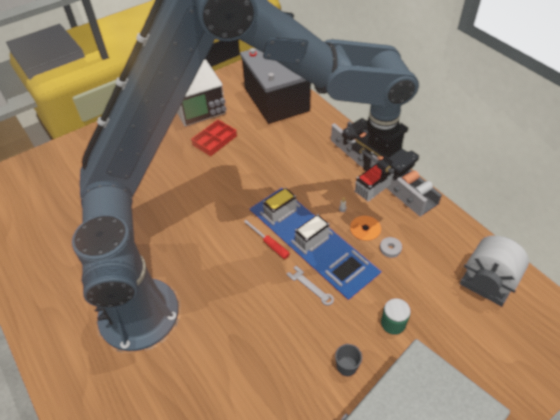

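The picture shows red held upright at (372,183) above the disc at (366,228). Yellow (280,205) and white (312,233) stand in their nests, and the bystanders have not moved.

```bash
python3 -c "
from rig import robot; print(robot.hand_in())"
```

```text
the job is handed in; nothing more can be done
None
```

The red module is the one that rattles: I handed in with it held upright and still, about 20 cm above the middle of the orange disc; yellow and white were sound and are back in their own nests (the hand-in returned no verdict).

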